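Angle the pressing batten past the post into its bay

ROBOT

A 6-joint arm with a two-finger parallel gripper is mounted at the origin on the work surface. World frame = base frame: x ahead of the robot, y to its left, z up, the work surface at z = 0. Lengths are in mm, angles in degrees, forces in N, time in s.
With the tool pointing down it reaches from about 350 to 850 mm from the base axis. Payload 8.1 kg.
Tool frame: the origin (TCP) lies where the fingers leave the gripper's body, on its centre line; the fingertips stand 73 mm ahead of it and the grasp point (between the pads) lies 54 mm ahead of it; z points along the fingers, y is the line along which they close (so a half turn about z gives the same grasp; the last joint's range is limited). The gripper opens to 85 mm and grips with 20 to 120 N. Pads are 22 mm wide; open, the fingers measure 114 mm over their backs; the gripper's body (76 mm by 85 mm) begins 54 mm behind the grasp point. The pads swing forward as they close: fully open they stand 13 mm farther back than shut.
Start: joints at [66.326, 7.471, 85.268, -0, 87.261, -4.893], TCP at [193.155, 568.064, 303.892] pointing down, gripper open.
Joint ranges: [-169.43, 169.43], [-51.17, 129.36], [1.28, 143.12], [-76.62, 256.62], [0, 156.53], [-152.29, 152.29]. Speed limits (degrees/s): [136.94, 136.94, 159.86, 180, 180, 180].

INTERFACE

Orientations are given as [roll, pitch, yaw] about the fixed x, y, z axes, in that order (R = Rz(yaw) Ry(pitch) Rx(roll)).
In Python, from bench import sense, optics, r gives the robot as it stands.
- The arm moves only by the tool servo_tool, never from a script. Its argument "plan" is a list that holds one entry, the list of rows, each a list of 5 numbers: the shift along the world's x, y, z in m, then the turn about the world's z in degrees, then the finger opening in m, from 0 to 0.0854. A call has 1 to 10 rows; each row shifts and turns the commanded pose from where the row before left it; what a row does not reach is not made up. A row lasts 1/10 s, in which the tool goes at most 50 mm and 8.59 degrees, less where a joint would pass 70% of its speed; a pose out of reach is approached as far as the arm can. A call is refused whole if a number of a shift passes 0.05 or a number of a turn 8.59, either way. A call with a gripper value outside its range is refused whole. The fingers move at their own pace and stop on an object; "force" is the grip in N (left out, the last holds). Time passes only in rows, so rows that do not move let the fingers close. It gives the time, the measured TCP pose, the force, the opening and the grip force at its end, in the units of the state.
- sense(): the state, without advancing time (a new reading comes with each control period).
- optics.snapshot(name): name is "scene" or "top" or "wrist"; returns a dict with "frame" (384x512x3 uint8, blue, green, red), "fx", "fy", "cx", "cy" (pixels), "cam_to_world" (4x4, takes a point from camera to world coordinates). Camera axes: x right, y down, z forward; pixel columns grow to the right and rows downward; lengths in mm; the calibration is good to about 2 mm. The wrist camera is an equidistant fisheye: a pixel r from the principal point sees the ray r / f radians off the axis. A picture is of the moment at which its call begins. There is no depth.
- r.hand_in(): hands the job in; it is judged then, once.
The state is a dict: "time": time; "joint_pos": joint angles; "qd": joint speeds; "joint_efforts": joint torques, N m; "tool_pos": TCP position; "tcp_rot": TCP orientation; "ft_force": force on the tool from outside, world axes, zero at the start; "wrist_torque": the same for the moment, N m; "finger_gap": finger opening in mm; "grip_force": force on a finger pad.
Only numpy, scipy, OpenCV 4.12 (cv2) and the standard library are available. Lean on these libraries where they do the work, as an engineer would, in place of code of your own. Each camera call takes 0.05 s, during which the arm holds its last target. There are 200 camera calls.

TASK

Put the bookbinder's wooden pressing batten away by pushing it with the fingertips: slide it over the bench and angle it, one end first, past the red-capped post into the three-sided wooden bay, then swing the other end in so that it lies flat along the back fence, touching it or nearly so at both ends. Push it gently along the bench only, without pinching or lifting it, and leave all the other things on the bench where they are.

Things in the scene. Friction and masses are not known exactly. Their poses are not given: they have to be found in the camera images.
- batten: straight wooden batten, 235 mm long, 26 wide, 22 high, 0.14 to 0.28 kg, lying loose on the bench, blue at one end and orange at the other, a thin brass strip along its top. Origin under its middle; y axis along its length (towards the blue end), x across, z up. Either way round will do in the bay. Slides with ordinary wood-on-laminate friction
- blue_end (a point): centre of the batten's blue end face, 11 mm above its underside (at +117.5 mm along its y axis)
- orange_end (a point): centre of the batten's orange end face, 11 mm above its underside (at -117.5 mm along its y axis)
- bay: bay: fixed three-sided wooden fence, 28 mm high, 18 mm thick, around a green floor that is level with the bench. Origin at bench height in the middle of the inner face of the back fence; x axis points from the open mouth to the back fence (away from the robot), y along the back fence, z up. Inside, it is 310 mm wide (side fences at y = -155 and +155 mm) and 150 mm deep (the mouth is at x = -150 mm). A batten home against the back fence has its centre line at x = -13 mm
- post: fixed steel post with a red cap, 24 mm diameter, 40 mm high, standing just before the bay's mouth at x = -170 mm and either y = +85 or y = -85 mm of the bay's frame; a flush brass plug in the bench marks the empty place on the other side and is no obstacle. The gap between the post and the farther side fence is 228 mm, less than the batten's length. Origin at its foot
- tape: roll of yellow adhesive tape lying flat, 76 mm across and 25 high; origin under its centre. Bystander
- spool: blue thread spool standing, 38 mm across and 52 high; origin under its centre. Bystander
- weight: brass paperweight with a knob, 60 mm across and 50 high, behind the bay's back fence; origin under its centre. Bystander
- jar: paste jar with green lid, 72 mm across and 90 high; origin under its centre. Bystander
- glue: white glue bottle with blue cap, 60 mm across and 150 high; origin under its centre. Bystander
- book: bound book with yellow edges lying flat, about 158 x 218 x 40 mm; origin under its middle. Bystander
- brush: paste brush with dark handle, 180 mm long, lying; its x axis runs along it. Bystander

How it is judged (in metres and radians):
On the way:
1. one end of the batten is inside the bay, the other still outside (((x of blue_end in the frame of bay above -0.13 m and y of blue_end in the frame of bay between -0.16 and 0.16 m and x of orange_end in the frame of bay below -0.145 m) or (x of orange_end in the frame of bay above -0.13 m and y of orange_end in the frame of bay between -0.16 and 0.16 m and x of blue_end in the frame of bay below -0.145 m))), for 0.1 s.
At the end, for the whole second after the job is handed in: the batten lies flat on the bay's floor, at rest, the centre of each end within 22 mm of the back fence's face (a gap of at most 9 mm), between the side fences (x of blue_end in the frame of bay between -0.022 and 0 m and x of orange_end in the frame of bay between -0.022 and 0 m and y of batten in the frame of bay between -0.045 and 0.045 m and height (world z) of batten below 0.005 m and angle between batten's own z axis and vertical below 0.06 rad and linear speed of batten below 0.01 m/s and angular speed of batten below 0.05 rad/s); the robot touches nothing.
It fails at once if the batten is lifted off the bench (by more than 10 mm) or tipped (height (world z) of batten above 0.01 m or angle between batten's own z axis and vertical above 0.15 rad).
It fails at once if the batten is pinched or pushed roughly (more than 35 N from the fingers) (contact force between the fingers and batten above 35 N).
It fails at once if another thing on the bench is moved by more than 20 mm (distance of any of tape, spool, weight, jar, glue, book, brush from where it was at the start of the episode above 0.02 m).
It fails at once if another thing on the bench is tipped over (angle between any of tape, spool, weight, jar, glue, book's own z axis and vertical above 0.4 rad).
It also fails if it takes over 72 s, if anything falls off the work surface, if the arm or the gripper's body presses on something with over 40 N, if the wrist force passes 120 N, or if a joint passes its speed limit or range.

## Working session

There is one attempt and no reset: what is moved stays moved. The work goes in short steps, Python scripts to look and compute and a tool call to move; the robot and the scene stay as the last step left them, time stands still between calls to the robot, and variables do not carry over. Pictures are saved under pics/ and viewed, at most 10 in all, crops included, and the job is handed in when it is done.

Besides the shell and the picture viewer there is one more tool, called after "Emit:" in YAML: its name, and indented under it one key for each argument. servo_tool: Moves the arm, as the interface text tells. Its arguments: {"type":"object","properties":{"plan":{"type":"array"},"force":{"type":"number"}},"required":["plan"]}

```bash
mkdir -p pics; ls; python3 - <<'E'
from bench import sense, optics, r
import cv2,numpy as np,pickle
print(sense())
for n in("top","scene"):
    s=optics.snapshot(n); cv2.imwrite(f"pics/{n}0.png",s["frame"]); pickle.dump(s,open(f"{n}0.pkl","wb"))
    print(n,s["fx"],s["fy"],s["cx"],s["cy"],np.round(s["cam_to_world"],3).tolist())
E
```

```text
pics
{'time': 0.0, 'joint_pos': array([ 6.63253912e+01,  7.51697618e+00,  8.53303741e+01,  2.38684156e-04,
        8.72608027e+01, -4.89423603e+00]), 'qd': array([ 0.0119482 , -0.02296324,  0.09055744,  0.01961752, -0.07375619,
       -0.01920951]), 'joint_efforts': array([-6.21899358e-05, -5.69386768e+01, -5.00556850e+01, -2.18929513e-04,
        1.46943773e-02,  8.39424001e-05]), 'tool_pos': array([192.98534292, 567.67426922, 302.81433095]), 'tcp_rot': array([-1.79892262e+02, -9.46476836e-03,  1.61219607e+02]), 'ft_force': array([-0.24347977,  0.24277067,  0.21360863]), 'wrist_torque': array([0.02033462, 0.04217527, 0.00038605]), 'grip_force': 0.0, 'finger_gap': 85.6417086767617}
top 458.1365406192503 458.1365406192503 258.9953115798162 196.65664352666823 [[-0.013, -0.993, 0.115, 413.24], [-1.0, 0.011, -0.02, 13.956], [0.018, -0.116, -0.993, 1663.463], [0.0, 0.0, 0.0, 1.0]]
scene 418.972622807958 418.972622807958 256.7037577454805 192.18603212710426 [[0.503, 0.471, -0.724, 1543.002], [0.864, -0.254, 0.435, -568.699], [0.021, -0.845, -0.535, 773.46], [0.0, 0.0, 0.0, 1.0]]
```

```bash
python3 - <<'E'
import cv2
a=cv2.imread("pics/top0.png"); cv2.imwrite("pics/top0b.png",cv2.resize(a,(800,600),interpolation=cv2.INTER_CUBIC))
E
```

```text
(no output)
```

View pics/top0b.png

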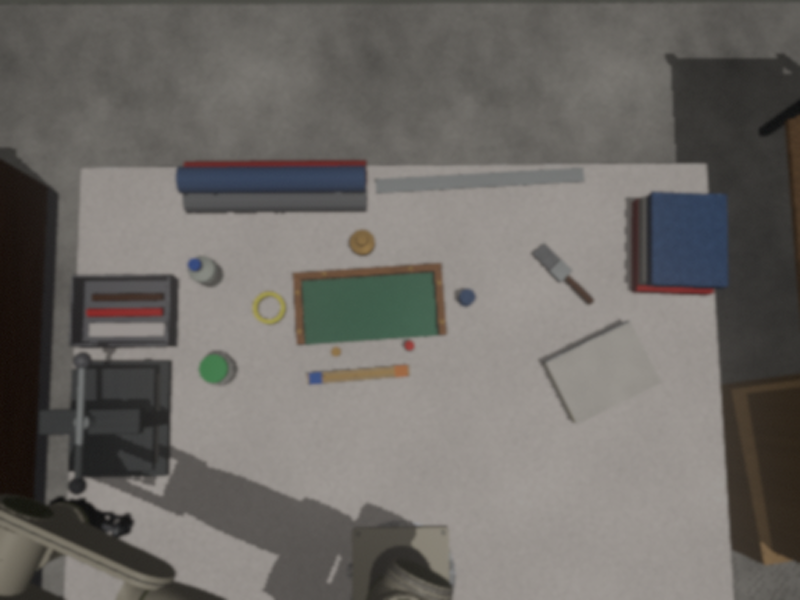

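View pics/scene0.png

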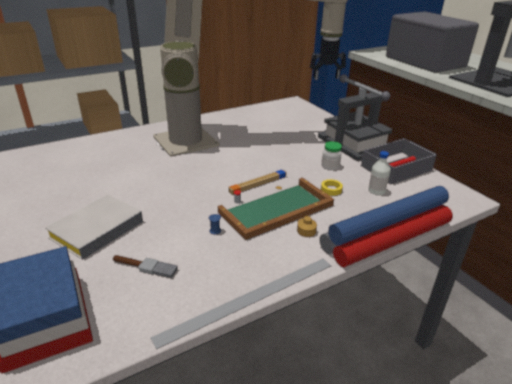

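The top picture (800x600) shows the batten at (316,378) blue to (408,370) orange. The bay spans (295–445, 265–345). The red post is at (408,345), on the robot's right, and the plug is at (336,351). The tape sits to the left of the bay and the spool to the right.

```bash
cat > h.py <<'E'
import numpy as np,cv2,pickle
def w2p(s,P):
    T=np.linalg.inv(s["cam_to_world"]);p=T[:3,:3]@np.array(P,float)+T[:3,3]
    return np.array([s["fx"]*p[0]/p[2]+s["cx"],s["fy"]*p[1]/p[2]+s["cy"]])
def p2w(s,uv,z):
    T=np.array(s["cam_to_world"]);d=T[:3,:3]@np.array([(uv[0]-s["cx"])/s["fx"],(uv[1]-s["cy"])/s["fy"],1])
    return (T[:3,3]+d*(z-T[2,3])/d[2])[:2]
def blobs(s,lo,hi,amin=6):
    h=cv2.cvtColor(s["frame"],cv2.COLOR_BGR2HSV);m=cv2.inRange(h,lo,hi)
    n,l,st,c=cv2.connectedComponentsWithStats(m)
    return [(st[i,4],c[i],l==i) for i in range(1,n) if st[i,4]>=amin]
RNG=dict(green=((65,70,20),(90,255,200)),blue=((105,90,30),(130,255,255)),orange=((5,130,100),(14,255,255)),red=((0,150,60),(4,255,255)),wood=((14,90,100),(24,255,255)),red2=((172,120,60),(180,255,255)))
E
python3 - <<'E'
from h import *
s=pickle.load(open("top0.pkl","rb"))
h=cv2.cvtColor(s["frame"],cv2.COLOR_BGR2HSV)
for n,(x,y) in dict(blue=(316,378),orange=(402,370),mid=(360,374),post=(408,345),plug=(336,351),fence=(370,270)).items(): print(n,h[int(y*.64),int(x*.64)])
for n,(lo,hi) in RNG.items():
    for a,c,m in blobs(s,lo,hi):
        if 160<c[0]<310 and 150<c[1]<260:
            ys,xs=np.nonzero(m);R=cv2.minAreaRect(np.c_[xs,ys].astype(np.float32))
            print(n,a,c.round(1),p2w(s,c,22).round(0),[p2w(s,q,0).round(0).tolist() for q in cv2.boxPoints(R)] if a>40 else "")
E
```

```text
blue [110 131 128]
orange [ 12 144 156]
mid [ 18 107 140]
post [  1 154 142]
plug [ 18 118 138]
fence [ 12  93 113]
green 2853 [238.3 196.9] [604.  56.] [[667.0, 215.0], [686.0, -81.0], [547.0, -88.0], [530.0, 205.0]]
green 15 [198.3 191.6] [625. 200.] 
blue 36 [201.5 241.5] [446. 188.] 
orange 35 [256. 237.] [459.  -6.] 
wood 172 [231.3 154.9] [758.  80.] [[765.0, 118.0], [800.0, 82.0], [762.0, 46.0], [727.0, 81.0]]
wood 14 [262.6 171.7] [695. -33.] 
wood 15 [207. 175.] [685. 169.] 
wood 13 [280.2 180.7] [661. -96.] 
wood 15 [190. 187.] [642. 230.] 
wood 14 [282.1 205.5] [ 571. -101.] 
wood 17 [191.5 211.9] [552. 224.] 
wood 15 [214.6 224.6] [505. 142.] 
wood 190 [230.4 239. ] [453.  86.] [[459.0, 168.0], [467.0, 8.0], [449.0, 7.0], [441.0, 167.0]]
```

Emit:
servo_tool:
  plan:
    - [[0.0212, -0.0385, -0.01, 2.2, 0], [0.0212, -0.0385, -0.01, 2.2, 0], [0.0212, -0.0385, -0.01, 2.2, 0], [0.0212, -0.0385, -0.01, 2.2, 0], [0.0212, -0.0385, -0.01, 2.2, 0], [0.0212, -0.0385, -0.01, 2.2, 0], [0.0212, -0.0385, -0.01, 2.2, 0], [0.0212, -0.0385, -0.01, 2.2, 0], [0.0212, -0.0385, -0.01, 2.2, 0], [0.0212, -0.0385, -0.01, 2.2, 0]]

```text
time: 1.1
tool_pos: [405.4, 181.3, 203.3]
tcp_rot: [180.0, -0.0, -176.7]
ft_force: [-0.5, 0.8, -0.2]
finger_gap: -0.2
grip_force: 0.0
```

Emit:
servo_tool:
  plan:
    - [[0, 0, -0.03, 0, 0], [0, 0, -0.03, 0, 0], [0, 0, -0.03, 0, 0], [0, 0, -0.01, 0, 0], [0, 0, -0.003, 0, 0], [0, 0, 0, 0, 0], [0, 0, 0, 0, 0]]

```text
time: 1.8
tool_pos: [406.2, 183.6, 102.4]
tcp_rot: [180.0, 0.1, -176.8]
ft_force: [0.1, 1.0, -0.2]
finger_gap: -0.3
grip_force: 0.0
```

```bash
python3 - <<'E'
from bench import sense, optics
import cv2,pickle
s=optics.snapshot("wrist"); pickle.dump(s,open("w1.pkl","wb")); cv2.imwrite("pics/w1.png",s["frame"])
print(sense())
E
```

```text
{'time': 1.85, 'joint_pos': array([ 1.77236036e+01, -5.07519266e+00,  1.20236056e+02,  2.83963685e-04,
        6.46798784e+01, -7.55155031e+01]), 'qd': array([-0.00875282, -0.09844848,  0.18802472,  0.04189691, -0.21769458,
       -0.08855281]), 'joint_efforts': array([-1.83283794e-02, -3.80792284e+01, -4.27691102e+01, -2.30610800e-03,
        2.48599477e-02,  7.65493951e-06]), 'tool_pos': array([406.25573211, 183.58978893, 102.51463585]), 'tcp_rot': array([ 1.79959918e+02,  1.54132057e-01, -1.76761068e+02]), 'ft_force': array([-0.51920944, -0.01887767,  0.36817125]), 'wrist_torque': array([-0.00093903, -0.02394976,  0.052127  ]), 'grip_force': 0.0, 'finger_gap': 0.2346074987077428}
```

View pics/w1.png

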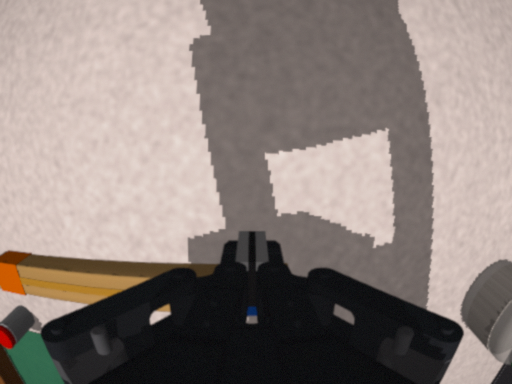

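The wrist view shows the closed fingers standing on the robot side of the batten. Orange end is at (12,272) and the red post at (10,335). Next I lower to pushing height.

Emit:
servo_tool:
  plan:
    - [[0, 0, -0.006, 0, 0], [0, 0, -0.006, 0, 0], [0, 0, -0.004, 0, 0], [0, 0, 0, 0, 0], [0, 0, 0, 0, 0]]

```text
time: 2.35
tool_pos: [404.9, 183.0, 84.6]
tcp_rot: [-180.0, -0.0, -176.8]
ft_force: [-0.2, 0.8, -0.2]
finger_gap: 0.1
grip_force: 0.0
```

Emit:
servo_tool:
  plan:
    - [[0.009, 0, 0, 0, 0], [0.008, 0, 0, 0, 0], [0.008, 0.001, 0, -3.2, 0], [0.008, 0.001, 0, -3.2, 0], [0.008, 0.001, 0, -3.2, 0], [0.008, 0, 0, -3.2, 0], [0.008, 0, 0, -3.2, 0], [0.008, -0.001, 0, -3.2, 0], [0.008, -0.001, 0, -3.2, 0], [0.008, -0.002, 0, -3.2, 0]]

```text
time: 3.35
tool_pos: [487.3, 182.1, 85.0]
tcp_rot: [180.0, 0.0, 157.5]
ft_force: [-1.2, 1.6, 0.0]
finger_gap: -0.1
grip_force: 0.5
```

```bash
cat > look.py <<'E'
import sys
from bench import sense, optics
from h import *
# bay frame from first top picture
B0=np.array([682.,67.]);b=np.radians(3.5);X=np.array([np.cos(b),np.sin(b)]);Y=np.array([-X[1],X[0]])
tobay=lambda p:np.array([(p-B0)@X,(p-B0)@Y])
frombay=lambda q:B0+q[0]*X+q[1]*Y
if __name__=="__main__":
    n=sys.argv[1]; s=optics.snapshot("top"); pickle.dump(s,open(n+".pkl","wb")); st=sense()
    print("t",st["time"],"tcp",st["tool_pos"].round(0),st["tcp_rot"].round(0),"F",st["ft_force"].round(1),"tcp in bay",tobay(st["tool_pos"][:2]).round(0))
    for k in("blue","orange","wood"):
        for a,c,m in blobs(s,*RNG[k],3):
            w=p2w(s,c,22)
            q=tobay(w)
            if -320<q[0]<20 and -150<q[1]<200: print(k,a,"world",w.round(0),"bay",q.round(0))
    x,y=int(w2p(s,[560,80,0])[0]),int(w2p(s,[560,80,0])[1])
    cv2.imwrite(f"pics/{n}.png",cv2.resize(s["frame"][y-70:y+70,x-80:x+80],None,fx=4,fy=4,interpolation=cv2.INTER_CUBIC))
E
python3 look.py a1
```

```text
t 3.4 tcp [488. 182.  85.] [180.   0. 157.] F [ 0.5 -0.2  0.3] tcp in bay [-186.  126.]
orange 33 world [443.  -6.] bay [-243.  -58.]
wood 17 world [695. -31.] bay [  7. -99.]
wood 15 world [685. 169.] bay [  9. 101.]
wood 15 world [642. 230.] bay [-30. 165.]
wood 164 world [472.  71.] bay [-209.   16.]
```

View pics/a1.png

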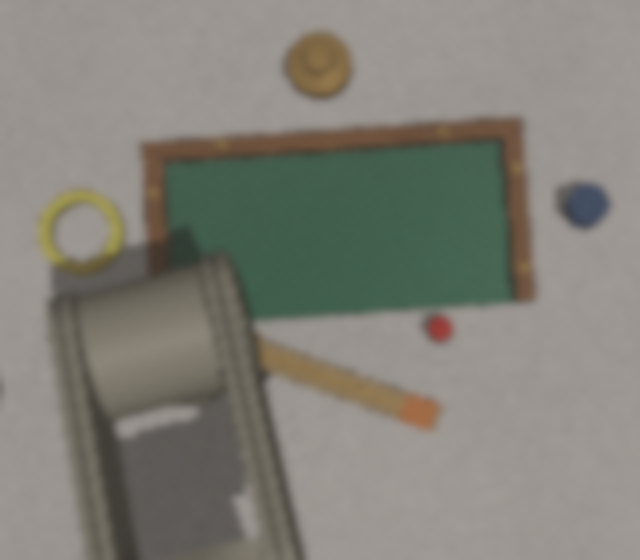

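The crop shows the batten turned about 25°. Orange end is at (420,410), clear of the red post at (440,328), as predicted. I continue the arc.

Emit:
servo_tool:
  plan:
    - [[0.0075, -0.001, 0, -3, 0], [0.0075, -0.002, 0, -3, 0], [0.007, -0.003, 0, -3, 0], [0.007, -0.003, 0, -3, 0], [0.007, -0.003, 0, -3, 0], [0.0065, -0.004, 0, -3, 0], [0.0065, -0.004, 0, -3, 0], [0.0065, -0.004, 0, -3, 0], [0.006, -0.005, 0, -3, 0], [0, 0, 0, 0, 0]]

```text
time: 4.4
tool_pos: [548.7, 152.6, 85.0]
tcp_rot: [180.0, 0.0, 130.6]
ft_force: [-0.5, -0.1, 0.2]
finger_gap: -0.3
grip_force: 0.0
```

Emit:
servo_tool:
  plan:
    - [[-0.02, 0.022, 0, 0, 0], [0, 0, 0.03, 0, 0], [-0.05, 0.0, 0.03, 0, 0], [-0.05, 0.0, 0, 0, 0], [-0.05, 0, 0, 0, 0], [0, 0, 0, 0, 0]]

```text
time: 5.0
tool_pos: [376.9, 174.2, 137.3]
tcp_rot: [-179.6, -0.2, 130.9]
ft_force: [0.2, -1.0, -1.3]
finger_gap: -0.2
grip_force: 0.0
```

```bash
python3 look.py a2
```

```text
t 5.05 tcp [381. 175. 139.] [-180.   -0.  131.] F [0.7 0.2 1.1] tcp in bay [-294.  126.]
blue 49 world [570. 137.] bay [-107.   76.]
orange 30 world [429.   2.] bay [-256.  -50.]
wood 17 world [695. -31.] bay [  7. -99.]
wood 13 world [685. 169.] bay [  9. 101.]
wood 14 world [642. 230.] bay [-30. 165.]
wood 18 world [551. 224.] bay [-121.  165.]
wood 190 world [498.  67.] bay [-184.   11.]
wood 15 world [505. 142.] bay [-172.   85.]
wood 3 world [417.  -9.] bay [-270.  -59.]
```

View pics/a2.png

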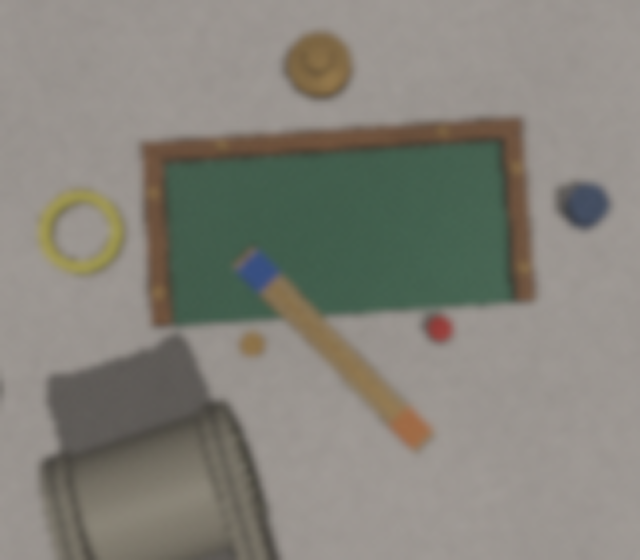

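Crop shows the batten at about 50°, blue end at (258,270) inside the bay, orange at (412,428) outside, left of the post. Next comes the axial push on the orange end face.

Emit:
servo_tool:
  plan:
    - [[0.001, -0.042, 0, 0.5, 0], [0.001, -0.042, 0, 0.5, 0], [0.001, -0.042, 0, 0.5, 0], [0.001, -0.042, 0, 0.5, 0], [0.001, -0.042, 0, 0.5, 0], [0, 0, 0, 0, 0], [0, 0, 0, 0, 0], [0, 0, 0, 0, 0]]

```text
time: 5.85
tool_pos: [390.4, -34.5, 140.8]
tcp_rot: [180.0, -0.0, 133.2]
ft_force: [-0.7, 0.2, 0.3]
finger_gap: -0.1
grip_force: 0.0
```

Emit:
servo_tool:
  plan:
    - [[0.001, -0.001, -0.03, 0, 0], [0, 0, -0.02, 0, 0], [0, 0, -0.006, 0, 0], [0, 0, 0, 0, 0], [0.006, 0.0057, 0, 0, 0], [0.006, 0.0057, 0, 0, 0], [0.005, 0.0048, 0, 0, 0], [0.005, 0.0048, 0, 0, 0], [0.005, 0.0048, 0, 0, 0], [0.005, 0.0048, 0, 0, 0]]

```text
time: 6.85
tool_pos: [423.7, -5.4, 85.6]
tcp_rot: [-180.0, 0.1, 133.1]
ft_force: [-5.2, -4.1, 8.1]
finger_gap: -0.1
grip_force: 4.4
```

```bash
python3 look.py a3
```

```text
t 6.9 tcp [424.  -5.  86.] [180.   0. 133.] F [-1.8 -2.   3.5] tcp in bay [-261.  -56.]
blue 47 world [587. 153.] bay [-89.  92.]
wood 18 world [695. -31.] bay [  7. -99.]
wood 16 world [685. 170.] bay [  9. 102.]
wood 13 world [643. 230.] bay [-29. 165.]
wood 3 world [609. 223.] bay [-63. 160.]
wood 67 world [553. 120.] bay [-125.   61.]
wood 20 world [551. 224.] bay [-121.  165.]
wood 17 world [505. 141.] bay [-172.   84.]
```

Emit:
servo_tool:
  plan:
    - [[0.0045, 0.0043, 0, 0, 0], [0.0045, 0.0043, 0, 0, 0], [0.0045, 0.0043, 0, 0, 0], [0.0045, 0.0043, 0, 0, 0], [0.0045, 0.0043, 0, 0, 0], [0.004, 0.0038, 0, 0, 0], [0.004, 0.0038, 0, 0, 0], [0.003, 0.003, 0, 0, 0], [0, 0, 0, 0, 0]]

```text
time: 7.8
tool_pos: [457.4, 27.0, 85.5]
tcp_rot: [180.0, 0.1, 133.1]
ft_force: [-1.8, -2.3, 3.7]
finger_gap: 0.1
grip_force: 1.9
```

Emit:
servo_tool:
  plan:
    - [[-0.02, -0.019, 0, 0, 0], [0, 0, 0.03, 0, 0], [-0.02, 0, 0.03, 0, 0], [0, 0.04, 0, 0, 0], [0, 0.04, 0, 0, 0], [0, 0.04, 0, 0, 0], [-0.02, 0.04, 0, 0, 0], [0, 0, 0, 0, 0], [0, 0, 0, 0, 0]]

```text
time: 8.7
tool_pos: [396.1, 168.9, 144.8]
tcp_rot: [180.0, 0.0, 133.3]
ft_force: [-0.1, -0.3, -0.4]
finger_gap: 0.4
grip_force: 0.0
```

```bash
python3 look.py a4
```

```text
t 8.75 tcp [396. 168. 145.] [180.   0. 133.] F [0.4 0.1 0.1] tcp in bay [-279.  118.]
blue 48 world [619. 188.] bay [-55. 125.]
orange 39 world [481.  51.] bay [-202.   -4.]
wood 14 world [695. -32.] bay [  7. -99.]
wood 14 world [685. 168.] bay [  9. 101.]
wood 15 world [642. 230.] bay [-30. 165.]
wood 220 world [547. 118.] bay [-131.   59.]
wood 20 world [552. 224.] bay [-120.  165.]
wood 15 world [505. 142.] bay [-172.   85.]
```

View pics/a4.png

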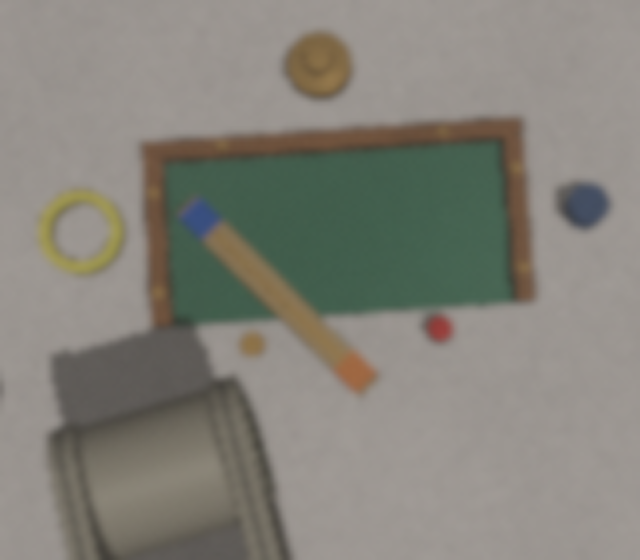

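Crop shows the batten at (200,217) blue to (358,372) orange. Blue is well inside, near the left fence, and orange is clear of the post. Now the swing: come down behind the rear face, on the orange side of the middle.

Emit:
servo_tool:
  plan:
    - [[0.03, -0.016, 0, 0.8, 0], [0.03, -0.016, 0, 0.8, 0], [0.031, -0.017, 0, 0, 0], [0, 0, 0, 0, 0], [0, 0, -0.03, 0, 0], [0, 0, -0.025, 0, 0], [0, 0, -0.005, 0, 0], [0, 0, 0, 0, 0], [0, 0, 0, 0, 0]]

```text
time: 9.65
tool_pos: [488.0, 118.4, 85.8]
tcp_rot: [179.9, 0.1, 134.7]
ft_force: [-0.5, -0.6, 0.1]
finger_gap: -0.0
grip_force: 0.0
```

Emit:
servo_tool:
  plan:
    - [[0.007, -0.007, 0, 0, 0], [0.006, -0.006, 0, 0, 0], [0.005, -0.005, 0, 2.5, 0], [0.005, -0.005, 0, 2.5, 0], [0.005, -0.005, 0, 2.5, 0], [0.005, -0.005, 0, 2.5, 0], [0.005, -0.005, 0, 2.5, 0], [0.006, -0.005, 0, 2.5, 0], [0, 0, 0, 0, 0]]

```text
time: 10.55
tool_pos: [532.8, 74.8, 85.6]
tcp_rot: [179.9, 0.1, 149.7]
ft_force: [-0.3, -1.0, -0.2]
finger_gap: 0.2
grip_force: 0.0
```

```bash
python3 look.py a5
```

```text
t 10.6 tcp [532.  75.  85.] [180.   0. 150.] F [-0.3 -0.1 -0.6] tcp in bay [-149.   17.]
blue 23 world [635. 181.] bay [-40. 117.]
wood 15 world [695. -32.] bay [  7. -99.]
wood 14 world [685. 171.] bay [  9. 103.]
wood 14 world [642. 230.] bay [-30. 165.]
wood 17 world [552. 224.] bay [-120.  165.]
wood 3 world [521.   1.] bay [-165.  -56.]
wood 5 world [502. 140.] bay [-176.   83.]
```

View pics/a5.png

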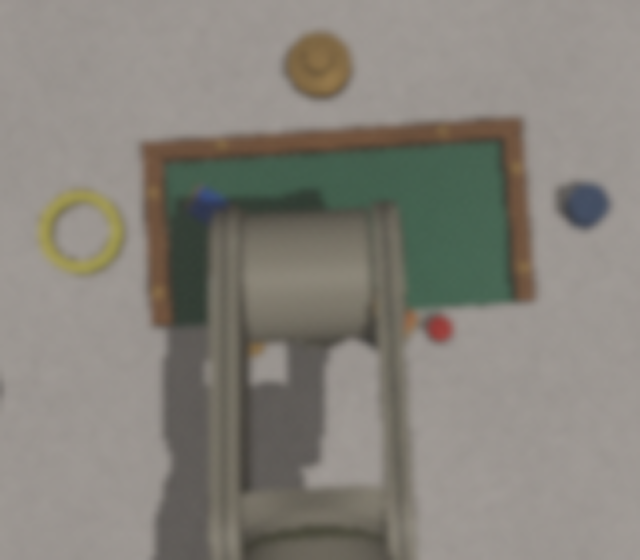

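Crop shows the blue end at (208,203) and the orange tip at (410,320), about 12 mm clear of the post by my estimate. I keep swinging, curving forward.

Emit:
servo_tool:
  plan:
    - [[0.0055, -0.0042, 0, 2.0, 0], [0.0055, -0.004, 0, 2.0, 0], [0.006, -0.004, 0, 2.0, 0], [0.006, -0.0038, 0, 2.0, 0], [0.006, -0.0035, 0, 2.0, 0], [0.006, -0.003, 0, 2.0, 0], [0, 0, 0, 0, 0]]

```text
time: 11.3
tool_pos: [566.9, 53.0, 85.0]
tcp_rot: [180.0, 0.1, 161.7]
ft_force: [-0.3, 0.8, 0.1]
finger_gap: 0.2
grip_force: 0.0
```

```bash
python3 look.py a6
```

```text
t 11.35 tcp [567.  53.  85.] [180.   0. 162.] F [0.2 0.  0.4] tcp in bay [-116.   -7.]
blue 24 world [636. 177.] bay [-39. 113.]
wood 19 world [695. -33.] bay [   7. -100.]
wood 12 world [685. 168.] bay [  9. 101.]
wood 14 world [642. 230.] bay [-30. 165.]
wood 19 world [553. 224.] bay [-119.  165.]
```

View pics/a6.png

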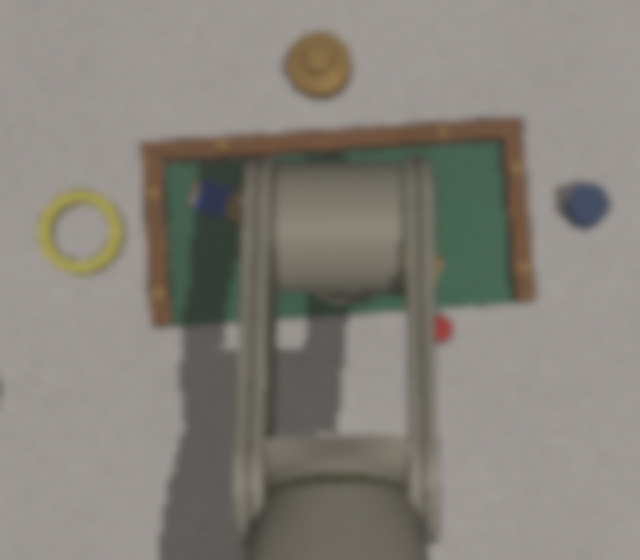

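Crop shows the orange end past the post, at (438,268), and the blue at (212,200), about 21° left to turn.

Emit:
servo_tool:
  plan:
    - [[0.006, -0.0035, 0, 2.3, 0], [0.006, -0.003, 0, 2.3, 0], [0.0065, -0.003, 0, 2.3, 0], [0.0065, -0.0025, 0, 2.3, 0], [0.0065, -0.002, 0, 2.3, 0], [0.0065, -0.002, 0, 2.3, 0], [0.0065, -0.001, 0, 2.3, 0], [0.0065, -0.001, 0, 2.3, 0], [0.0065, 0, 0, 2.3, 0], [0, 0, 0, 0, 0]]

```text
time: 12.35
tool_pos: [624.1, 35.4, 84.8]
tcp_rot: [-180.0, 0.0, -177.6]
ft_force: [0.1, 0.1, -0.4]
finger_gap: -0.1
grip_force: 0.0
```

Emit:
servo_tool:
  plan:
    - [[-0.03, 0, 0, 0, 0], [-0.03, 0, 0.03, 0, 0], [-0.05, 0, 0.03, 0, 0], [-0.05, 0, 0, 0, 0], [-0.05, 0, 0, 0, 0], [0, 0, 0, 0, 0], [0, 0, 0, 0, 0]]

```text
time: 13.05
tool_pos: [419.2, 35.5, 140.1]
tcp_rot: [-180.0, 0.0, -177.7]
ft_force: [0.4, 0.0, 0.7]
finger_gap: 0.1
grip_force: 0.0
```

```bash
python3 look.py a7
```

```text
t 13.1 tcp [421.  35. 141.] [-180.    0. -178.] F [0.5 0.1 0.6] tcp in bay [-262.  -16.]
blue 54 world [644. 176.] bay [-32. 111.]
orange 53 world [650. -20.] bay [-37. -85.]
wood 16 world [695. -31.] bay [  7. -99.]
wood 14 world [685. 169.] bay [ 10. 102.]
wood 255 world [648.  66.] bay [-34.   1.]
wood 14 world [642. 230.] bay [-30. 165.]
wood 3 world [636. -15.] bay [-51. -79.]
wood 18 world [551. 224.] bay [-121.  165.]
```

View pics/a7.png

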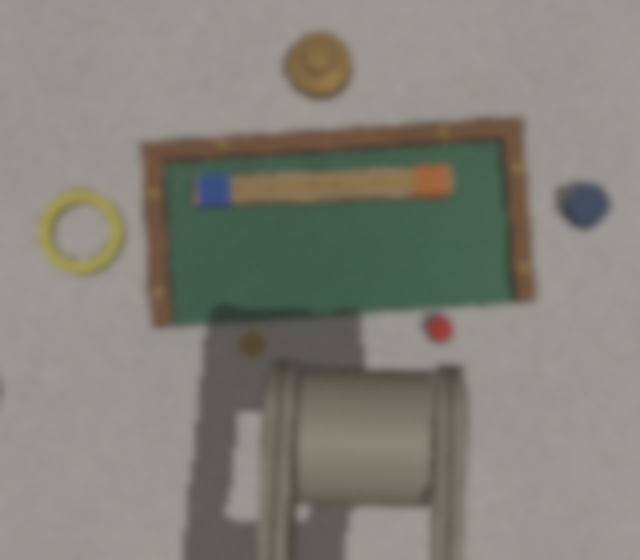

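Crop shows the batten lying inside, nearly parallel to the back fence with about 21 mm to go. Blue is at (213,190), orange at (433,180). I open the fingers for a wide two-point push at the middle.

Emit:
servo_tool:
  plan:
    - [[0.043, 0.01, 0, 0.5, 0.07], [0.043, 0.01, 0, 0.5, 0.07], [0.043, 0.01, 0, 0.2, 0.07], [0.043, 0.01, 0, 0, 0.07], [0, 0, 0, 0, 0.07], [0, 0, 0, 0, 0.07], [0, 0, -0.03, 0, 0.07], [0, 0, -0.025, 0, 0.07], [0, 0, -0.005, 0, 0.07], [0, 0, 0, 0, 0.07]]

```text
time: 14.1
tool_pos: [591.9, 75.0, 79.8]
tcp_rot: [180.0, -0.1, -176.4]
ft_force: [0.1, -0.2, -0.2]
finger_gap: 70.1
grip_force: 0.0
```

Emit:
servo_tool:
  plan:
    - [[0.008, 0.0005, -0.002, 0, 0.07], [0.008, 0.0005, -0.002, 0, 0.07], [0.008, 0.0005, 0, 0, 0.07], [0.005, 0.0003, 0, 0, 0.07], [0.004, 0.0003, 0, 0, 0.07], [0.004, 0.0002, 0, 0, 0.07], [0.004, 0.0002, 0, 0, 0.07], [0.003, 0.0002, 0, 0, 0.07], [0, 0, 0, 0, 0.07]]

```text
time: 15.0
tool_pos: [637.3, 78.0, 76.3]
tcp_rot: [-180.0, 0.0, -176.4]
ft_force: [-0.5, 0.4, 0.7]
finger_gap: 70.4
grip_force: 0.0
```

Emit:
servo_tool:
  plan:
    - [[0.001, 0, 0, 0, 0.07], [0.001, 0, 0, 0, 0.07], [0, 0, 0, 0, 0.07]]

```text
time: 15.3
tool_pos: [638.9, 78.0, 76.3]
tcp_rot: [180.0, -0.0, -176.4]
ft_force: [-1.0, 0.6, -0.4]
finger_gap: 69.8
grip_force: 0.4
```

Emit:
servo_tool:
  plan:
    - [[0.001, 0, 0, 0, 0.07], [0.001, 0, 0, 0, 0.07], [0, 0, 0, 0, 0.07]]

```text
time: 15.6
tool_pos: [641.1, 77.9, 76.3]
tcp_rot: [-180.0, 0.0, -176.4]
ft_force: [-0.1, 1.0, 0.1]
finger_gap: 70.2
grip_force: 0.3
```

Emit:
servo_tool:
  plan:
    - [[0.001, 0, 0, 0, 0.07], [0.001, 0, 0, 0, 0.07], [0, 0, 0, 0, 0.07]]

```text
time: 15.9
tool_pos: [642.4, 78.0, 76.3]
tcp_rot: [180.0, -0.1, -176.4]
ft_force: [-5.2, 0.2, 3.6]
finger_gap: 69.7
grip_force: 2.6
```

Emit:
servo_tool:
  plan:
    - [[0.001, 0, 0, 0, 0.07], [0, 0, 0, 0, 0.07]]

```text
time: 16.1
tool_pos: [642.6, 78.0, 76.2]
tcp_rot: [180.0, -0.2, -176.4]
ft_force: [-10.7, 0.0, 7.1]
finger_gap: 70.0
grip_force: 5.1
```

Emit:
servo_tool:
  plan:
    - [[-0.03, 0, 0, 0, 0.07], [-0.03, 0, 0.03, 0, 0.07], [-0.05, 0, 0.03, 0, 0.07], [-0.05, 0, 0.02, 0, 0.07], [-0.05, 0, 0, 0, 0.07], [0, 0, 0, 0, 0.07], [0, 0, 0, 0, 0.07]]

```text
time: 16.8
tool_pos: [443.7, 78.0, 150.8]
tcp_rot: [-180.0, 0.1, -176.4]
ft_force: [0.8, 0.7, 0.6]
finger_gap: 69.8
grip_force: 0.0
```

```bash
python3 look.py a8
```

```text
t 16.85 tcp [445.  78. 151.] [-180.    0. -176.] F [0.4 1.5 0.9] tcp in bay [-236.   25.]
blue 43 world [659. 178.] bay [-16. 112.]
orange 60 world [674. -18.] bay [-13. -84.]
wood 22 world [690. -34.] bay [   2. -101.]
wood 342 world [671.  73.] bay [-11.   6.]
wood 12 world [685. 169.] bay [ 10. 102.]
wood 13 world [643. 230.] bay [-29. 165.]
wood 3 world [605. 223.] bay [-67. 160.]
wood 9 world [554. 228.] bay [-118.  168.]
```

View pics/a8.png

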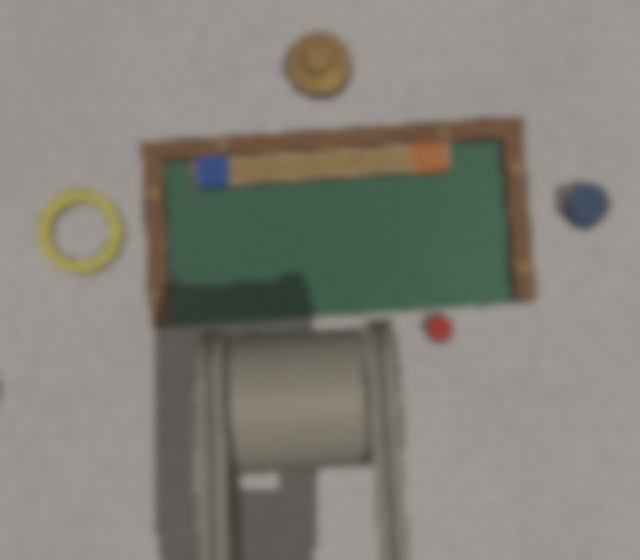

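The crop shows the batten flat along the back fence, with blue at (212,172) and orange at (432,157). The measured x values are -16 and -13 mm and y is about 14 mm, all within limits. The robot is clear of everything.

```bash
python3 -c "
from bench import r
print(r.hand_in())"
```

```text
the job is handed in; nothing more can be done
None
```

The batten lies flat along the bay's back fence, its ends measured about 13 and 16 mm from the fence face (limit 22 mm); I handed the job in at about 17 s, and the hand-in returned no verdict.

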